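# Find the tight spot on a feed slide

## Task

Grip the handle of the blue slide carriage and stroke it through its full travel: first rest it gently against the bumper of the red stop for a moment, then take it across and rest it gently against the yellow stop's bumper for a moment, feeling for the one place in between where it drags. Never ram the stops. Then bring the carriage back, leave it sitting squarely on that tight spot and let go, so that the fitter sees where to stone the rail; leave the other things on the desk alone.

Things in the scene. Friction and masses are not known exactly. Their poses are not given: they have to be found in the camera images.
- rail: Slide unit fixed on the desk: aluminium base 100 x 460 mm, 12 mm thick, with a steel rail 30 mm wide, top at 32 mm. Origin: centre of the base's underside; the carriage travels along its y axis, z is up; yaw within 0.3 rad. Inside the guideway, its middle within 90 mm of the rail's middle either way, is one tight spot that cannot be seen (see rail_mid).
- carriage: Blue carriage, a block 70 x 70 mm, top 56 mm above the desk, about 0.7 kg, black handle on its middle. Origin: its middle, at desk level; axes as the rail's. It slides only along the rail's y axis, starts anywhere within 90 mm of the rail's middle, and stays put where let go, on the tight spot too. A gripper that halts while holding it still feels some of the drag, either sign.
- rail_mid (a point): Point on top of the rail at its middle, 32 mm above the desk, axes as rail. Feel of the slide: the free run takes about 2 N along the rail, alike everywhere but at the tight spot, where over some 25 mm of travel (carriage middle) the drag swells to 6 to 12 N, passes and falls again, in either direction. It is tight within about 8 mm of its middle.
- handle (a point): Centre of the top of the carriage's black square handle, 106 mm above the desk: an upright post 24 x 24 mm in plan, 50 mm tall (from 56 to 106 mm), sides parallel to the rail's x and y axes, standing on the middle of the carriage.
- stop_red: Red stop at one end of the travel (either end): block 70 mm across the rail, 26 mm along it, top at 55 mm. Origin: its middle, at desk level. A black rubber bumper of 8 mm radius stands out towards the carriage at 44 mm height; contact when the middles of carriage and stop are 56 mm apart. Stiff: some 5 to 15 N per mm. Gentle is 3 to 12 N for a quarter second; 20 N is ramming.
- stop_yellow: Yellow stop, the same shape as the red one, at the other end of the travel.
- spray_can: Closed green can, 58 mm diameter, 150 mm tall, standing on the desk beyond the slide; origin at the centre of its foot. To be left alone.
- tin: Open round steel bowl, 90 mm diameter, 45 mm high, on the desk beyond the slide; origin at the centre of its foot. To be left alone.
- screwdriver: Screwdriver, 200 mm long, 26 mm thick yellow handle, lying on the desk beyond the slide; origin under its middle. To be left alone.

How it is judged (in metres and radians):
On the way, in this order (a step that is already met when the one before it is completed fails the run):
1. the carriage rests against the bumper of the red stop with more than 2 N (contact force between carriage and stop_red above 2 N), for 0.15 s.
2. then, at the other end, it rests against the bumper of the yellow stop with more than 2 N (contact force between carriage and stop_yellow above 2 N), for 0.15 s.
At the end, for the whole second after the job is handed in: the carriage stands still and released on the tight spot (the guide shoe inside it bears on the tight place with more than 7 N: the carriage's middle within about 8 mm of the middle of the tight spot), clear of both stops; spray can, tin and screwdriver within 20 mm of where they were (contact force between shoe_c0 and anything else above 7 N and linear speed of carriage below 0.005 m/s and contact force between carriage and stop_red below 0.3 N and contact force between carriage and stop_yellow below 0.3 N and distance of each of spray_can, tin, screwdriver from where it was at the start of the episode below 0.02 m); the robot touches nothing.
It fails at once if the carriage is rammed against the red stop (over 20 N) (contact force between carriage and stop_red above 20 N).
It fails at once if the carriage is rammed against the yellow stop (over 20 N) (contact force between carriage and stop_yellow above 20 N).
It fails at once if the spray can, tin or screwdriver is pushed more than 20 mm (not (distance of each of spray_can, tin, screwdriver from where it was at the start of the episode below 0.02 m)).
It also fails if it takes over 66 s, if anything falls off the work surface, if the arm or the gripper's body presses on something with over 40 N, if the wrist force passes 120 N, or if a joint passes its speed limit or range.

## Robot

A 6-joint arm with a two-finger parallel gripper is mounted at the origin on the work surface. World frame = base frame: x ahead of the robot, y to its left, z up, the work surface at z = 0. Lengths are in mm, angles in rad, forces in N, time in s.
With the tool pointing down it reaches from about 300 to 1000 mm from the base axis. Payload 5.1 kg.
Tool frame: the origin (TCP) lies between the finger pads; the fingertips stand 8 mm ahead of it and the grasp point (between the pads) lies 11 mm behind it (finger_overhang is the distance from the TCP to the fingertips, in mm); z points along the fingers, y is the line along which they close (so a half turn about z gives the same grasp; the last joint's range is limited). The gripper opens to 95 mm and grips with 3 to 60 N. Pads are 20 mm wide; open, the fingers measure 119 mm over their backs; the gripper's body (75 mm by 180 mm) begins 59 mm behind the grasp point.
Start: joints at [-1.279, 0.124, 1.65, -0, 1.367, -0.083], TCP at [237.923, -604.878, 222.656] pointing down, gripper open.
Joint ranges: [-2.61, 2.61], [-1.02, 2.33], [0.03, 2.71], [-1.35, 4.49], [0.32, 2.68], [-2.91, 2.91]. Speed limits (rad/s): [2.57, 2.57, 3.14, 3.14, 3.14, 3.14].

## Interface

Orientations are given as a unit quaternion [x, y, z, w].
In Python, from plant import state, read_camera, camera_info, hand_in, finger_overhang gives the robot as it stands.
- The arm moves only by the shell command python3 -m jog 'ROWS'. ROWS is JSON, a list of rows, each a list of 3 entries, a list of its own where there are three numbers: the turn, a rotation vector about the tool's x, y, z in rad, then the shift along the tool's x, y, z in mm, then the finger opening in mm, from 0 to 95.1. A call has 1 to 12 rows; each row shifts and turns the commanded pose from where the row before left it, along the tool's axes as they then stand; what a row does not reach is not made up. A row lasts 1/8 s, in which the tool goes at most 62.5 mm and 10.7 degrees, less where a joint would pass 70% of its speed; a pose out of reach is approached as far as the arm can. A call is refused whole if a number of a shift passes 62.5 or a number of a turn 0.188, either way. A call with a gripper value outside its range is refused whole. The fingers move at their own pace and stop on an object; the grip force is fixed at half the most. Time passes only in rows, so rows that do not move let the fingers close. It gives the time, the measured TCP pose, the force, the opening and the grip force at its end, in the units of the state.
- state(): the state, without advancing time (a new reading comes with each control period).
- read_camera(name): name is "side" or "top" or "wrist"; returns the picture (480x640x3 uint8, red, green, blue); there is no depth.
- camera_info(name): a dict with "camera_matrix" (3x3 intrinsics, pixels), "R" (3x3) and "t" (3): a world point X has camera coordinates R X + t. Camera axes: x right, y down, z forward; pixel columns grow to the right and rows downward; lengths in mm; the calibration is good to about 2 mm. A picture is of the moment at which its call begins: read the wrist's pose just before it. camera_info takes no time and is no camera call; for the wrist camera it gives the pose at the moment of the call.
- hand_in(): hands the job in; it is judged then, once.
The state is a dict: "time_s": time; "joint_pos": joint angles; "qvel": joint speeds; "tau": joint torques, N m; "position": TCP position; "orientation": TCP orientation; "wrist_force": force on the tool from outside, world axes, zero at the start; "moment": the same for the moment, N m; "opening": finger opening in mm; "grip_force": force on a finger pad.
Only numpy, scipy, OpenCV 4.12 (cv2) and the standard library are available. Lean on these libraries where they do the work, as an engineer would, in place of code of your own. Each camera call takes 0.05 s, during which the arm holds its last target. There are 200 camera calls.

## Working session

There is one attempt and no reset: what is moved stays moved. The work goes in short steps, Python scripts to look and compute and a shell command to move; the robot and the scene stay as the last step left them, time stands still between calls to the robot, and variables do not carry over. Pictures are saved under pics/ and viewed, at most 10 in all, crops included, and the job is handed in when it is done.

```bash
mkdir -p pics; ls
python3 - <<'E'
from plant import *
import cv2
s=state();print(s)
for n in("top","side"):
    cv2.imwrite(f"pics/{n}0.png",read_camera(n)[:,:,::-1]);c=camera_info(n);print(n,c)
E
```

```text
pics
{'time_s': 0.0, 'joint_pos': array([-1.27859336e+00,  1.24474167e-01,  1.65168785e+00, -4.17066995e-05,
        1.36746164e+00, -8.26081407e-02]), 'qvel': array([ 2.02554586e-03, -7.09893620e-04, -3.82062744e-05,  1.55841205e-03,
        4.43405811e-04,  2.04345901e-03]), 'tau': array([ 7.04678114e-04, -4.17594266e+01, -3.59937358e+01,  7.74213276e-02,
        4.90004767e-02, -1.57805248e-04]), 'position': array([ 237.73935758, -604.29097591,  221.3988505 ]), 'orientation': array([ 9.82489618e-01,  1.86314568e-01, -1.26534832e-04, -1.00779577e-03]), 'wrist_force': array([-0.38007286,  0.82487562,  0.30692303]), 'moment': array([-0.01757824, -0.03860339, -0.07439591]), 'grip_force': 0.0, 'opening': 95.3586719160021}
top {'camera_matrix': array([[564.0011706 ,   0.        , 327.52856001],
       [  0.        , 564.0011706 , 241.44836882],
       [  0.        ,   0.        ,   1.        ]]), 'R': array([[-0.01573561, -0.9996202 , -0.0226242 ],
       [-0.98905865,  0.01888075, -0.14630961],
       [ 0.1466812 ,  0.02007439, -0.9889801 ]]), 't': array([ 21.60111522, 604.14377073, 851.57867336])}
side {'camera_matrix': array([[455.55887441,   0.        , 321.71602066],
       [  0.        , 455.55887441, 228.1425891 ],
       [  0.        ,   0.        ,   1.        ]]), 'R': array([[-0.98189297, -0.18881692, -0.015309  ],
       [-0.0954116 ,  0.56273749, -0.82111092],
       [ 0.16365459, -0.80478238, -0.57056331]]), 't': array([589.40036169, 125.00498976, 706.63244458])}
```

View pics/top0.png

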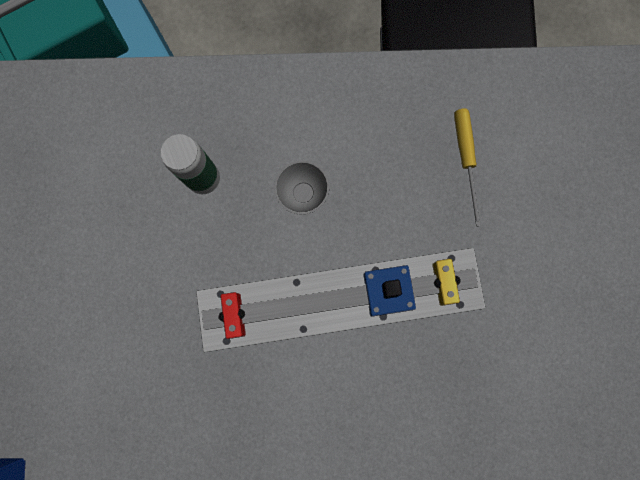

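View pics/side0.png

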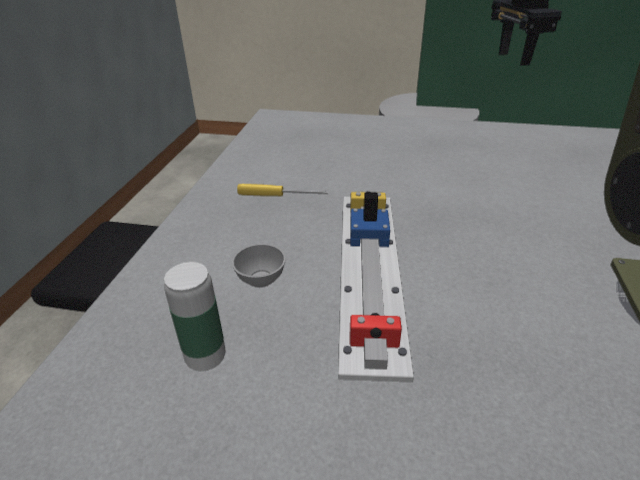

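Top view: handle top at about (392,288), red block (232,315) on the +y side, yellow (447,282) on the -y side, base corners (197,291), (473,249), (485,308) and (204,351). The side view confirms that layout, with the other objects well beyond the slide in +x.

```bash
cat > h.py <<'E'
from plant import *
import numpy as np
from scipy.spatial.transform import Rotation as Ro
def px(n,u,v,z,c=None):
    c=c or camera_info(n);R=c["R"];t=c["t"]
    d=R.T@np.linalg.solve(c["camera_matrix"],[u,v,1]);o=-R.T@t
    return (o+d*(z-o[2])/d[2])[:2]
def tool(goal,yaw): # goal TCP; yaw = rail yaw; tool y -> -rail y
    s=state();R=Ro.from_quat(s["orientation"])
    G=Ro.from_matrix(np.array([[np.cos(yaw),np.sin(yaw),0],[np.sin(yaw),-np.cos(yaw),0],[0,0,-1]]).T)
    print("shift in tool axes now",R.inv().apply(np.array(goal)-s["position"]).round(1),"in goal axes",G.inv().apply(np.array(goal)-s["position"]).round(1),"rotvec",(R.inv()*G).as_rotvec().round(4))
E
python3 - <<'E'
from h import *
P=[px("top",*p,12) for p in((197,291),(473,249),(485,308),(204,351))]
print(P)
h=px("top",392,288,106);r=px("top",232,315,55);y=px("top",447,282,55)
print(h,r,y,"mid",sum(P)/4)
d=r-y;print("len",np.linalg.norm(d),"yaw",np.arctan2(-d[0],d[1]))
for a,b in((0,1),(3,2)):
    d=P[a]-P[b];print(np.linalg.norm(d),np.arctan2(-d[0],d[1]))
print((h-y)@(r-y)/np.linalg.norm(r-y))
tool([*h,130],np.arctan2(-(r-y)[0],(r-y)[1]))
E
```

```text
[array([531.45599736, 226.4832841 ]), array([ 592.25735906, -225.89758636]), array([ 496.18098578, -239.99542012]), array([434.84787645, 213.39139799])]
[524.95737395 -83.06185016] [490.72725084 160.45760092] [ 535.97553295 -172.92721314] mid [513.68555466  -6.5045811 ]
len 336.4414381138913 yaw 0.1348995877740242
456.44852672486235 0.13360240097552706
457.5165102299246 0.13446141138820233
90.53076299027046
shift in tool axes now [ 458.1 -379.8   92.3] in goal axes [ 354.7 -477.9   91.5] rotvec [-1.900e-03  1.000e-04  2.399e-01]
```

```bash
python3 -m jog '[[[0,0,0.12],[0,0,0],95],[[0,0,0.12],[30,-40,6],95],[[0,0,0],[35,-47,7],95],[[0,0,0],[35,-47,7],95],[[0,0,0],[35,-47,7],95],[[0,0,0],[35,-47,7],95],[[0,0,0],[35,-47,7],95],[[0,0,0],[35,-47,7],95],[[0,0,0],[35,-47,7],95],[[0,0,0],[35,-47,7],95],[[0,0,0],[30,-40,6],95],[[0,0,0],[0,0,0],95]]'
python3 - <<'E'
from h import *
import cv2
tool([525,-83,130],.134)
c=camera_info("wrist");cv2.imwrite("pics/w1.png",read_camera("wrist")[:,:,::-1]);np.save("w1.npy",c,allow_pickle=True)
p=c["R"]@np.array([525,-83,106])+c["t"];print((c["camera_matrix"]@p/p[2])[:2])
E
```

```text
time_s: 1.6
position: [508.4, -101.8, 153.5]
orientation: [0.998, 0.07, -0.001, -0.001]
wrist_force: [-0.1, -0.3, 0.1]
opening: 95.0
grip_force: 0.0
shift in tool axes now [ 19.1 -16.3  23.5] in goal axes [ 19.  -16.4  23.5] rotvec [-0.0012  0.0017  0.0058]
[287.12229729 248.71161849]
```

View pics/w1.png

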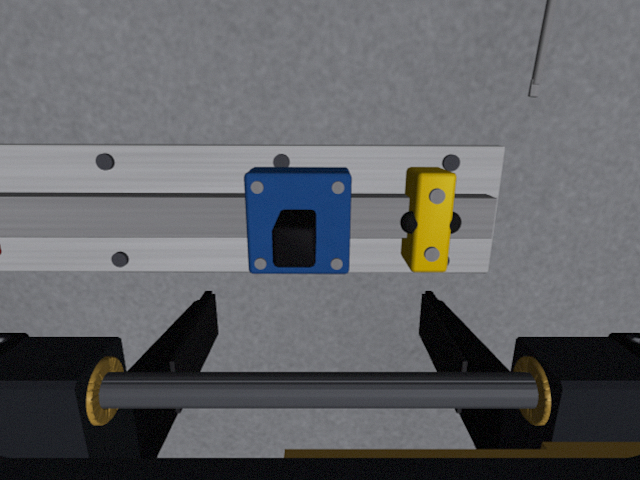

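The wrist view shows the handle's top centre at about (294,246). The rail lies level in the picture, so the yaw is right.

Run:
```python
from h import *
c=np.load("w1.npy",allow_pickle=True).item()
h=px("wrist",294,246,106,c);print(h)
tool([*h,70],.134)
```

```text
[527.08042811 -86.5578623 ]
shift in tool axes now [ 21.3 -13.9  83.8] in goal axes [ 21.1 -14.1  83.8] rotvec [-0.0004  0.0017  0.004 ]
```

```bash
python3 -m jog '[[[0,0,0.005],[21,-14,0],95],[[0,0,0],[0,0,0],95],[[0,0,0],[0,0,30],95],[[0,0,0],[0,0,30],95],[[0,0,0],[0,0,23],95],[[0,0,0],[0,0,0],60],[[0,0,0],[0,0,0],40],[[0,0,0],[0,0,0],26]]'
python3 -c "
from h import *
tool([527.1,-86.6,70],.134);s=state();print(s['opening'])"
```

```text
time_s: 2.65
position: [528.0, -88.7, 73.3]
orientation: [0.998, 0.065, 0.001, 0.0]
wrist_force: [-0.3, 0.3, 0.3]
opening: 70.1
grip_force: 0.0
shift in tool axes now [-0.6 -2.2  3.3] in goal axes [-0.6 -2.2  3.3] rotvec [ 0.0011 -0.0024 -0.0046]
70.10040249414757
```

```bash
python3 -m jog '[[[0,0,0],[-0.5,-2,3],10],[[0,0,0],[0,0,0],10],[[0,0,0],[0,0,0],10],[[0,0,0],[0,0,0],10],[[0,0,0],[0,0,0],10],[[0,0,0],[0,0,0],10],[[0,0,0],[0,0,0],10],[[0,0,0],[0,0,0],10],[[0,0,0],[0,0,0],10]]'
```

```text
time_s: 3.78
position: [526.4, -86.0, 68.7]
orientation: [0.998, 0.065, 0.0, -0.0]
wrist_force: [-0.6, 1.2, -0.1]
opening: 23.8
grip_force: 30.0
```

```bash
cat > f.py <<'E'
import sys,re
p=None
for l in sys.stdin:
    n=[float(x) for x in re.findall(r"-?\d+\.?\d*",l)]
    if l.startswith("time"):t=n[0]
    elif l.startswith("position"):p=n
    elif l.startswith("wrist"):print("t%.2f s%.1f across%.1f z%.1f F%.1f Fx%.1f Fz%.1f"%(t,-.1336*p[0]+.991*p[1],.991*p[0]+.1336*p[1],p[2],-.1336*n[0]+.991*n[1],.991*n[0]+.1336*n[1],n[2]))
    elif not re.match("orient|opening|grip",l):print(l,end="")
E
{ python3 -m jog '[[[0,0,0],[0,-6,0],10]]'
python3 -m jog '[[[0,0,0],[0,-6,0],10]]'
python3 -m jog '[[[0,0,0],[0,-6,0],10]]'
python3 -m jog '[[[0,0,0],[0,-6,0],10]]'
python3 -m jog '[[[0,0,0],[0,-6,0],10]]'
python3 -m jog '[[[0,0,0],[0,-6,0],10]]'
python3 -m jog '[[[0,0,0],[0,-6,0],10]]'
python3 -m jog '[[[0,0,0],[0,-6,0],10]]'
python3 -m jog '[[[0,0,0],[0,-6,0],10]]'
python3 -m jog '[[[0,0,0],[0,-6,0],10]]'
python3 -m jog '[[[0,0,0],[0,-6,0],10]]'
python3 -m jog '[[[0,0,0],[0,-6,0],10]]'
} | python3 f.py
```

```text
t3.90 s-150.1 across510.1 z68.7 F-2.4 Fx-0.5 Fz-0.3
t4.03 s-143.6 across510.1 z68.7 F-1.9 Fx0.3 Fz0.0
t4.15 s-137.4 across510.1 z68.7 F-1.7 Fx-0.2 Fz0.3
t4.28 s-131.2 across510.0 z68.7 F-1.6 Fx-0.6 Fz0.3
t4.40 s-125.3 across510.0 z68.7 F-2.0 Fx-1.6 Fz0.5
t4.53 s-119.2 across510.0 z68.6 F-1.2 Fx-2.0 Fz0.9
t4.65 s-113.3 across510.0 z68.7 F-1.0 Fx-2.4 Fz1.8
t4.78 s-107.2 across510.0 z68.6 F-2.3 Fx-3.3 Fz1.4
t4.90 s-101.2 across510.0 z68.6 F-1.6 Fx-3.8 Fz2.1
t5.03 s-95.2 across510.0 z68.6 F-2.4 Fx-3.9 Fz3.1
t5.15 s-89.2 across510.0 z68.6 F-1.2 Fx-4.9 Fz3.5
t5.28 s-83.2 across510.0 z68.6 F-2.2 Fx-5.1 Fz3.6
```

```bash
{ python3 -m jog '[[[0,0,0],[-0.1,-6,0],10]]'
python3 -m jog '[[[0,0,0],[-0.1,-6,0],10]]'
python3 -m jog '[[[0,0,0],[-0.1,-6,0],10]]'
python3 -m jog '[[[0,0,0],[-0.1,-6,0],10]]'
python3 -m jog '[[[0,0,0],[-0.1,-6,0],10]]'
python3 -m jog '[[[0,0,0],[-0.1,-6,0],10]]'
python3 -m jog '[[[0,0,0],[-0.1,-6,0],10]]'
python3 -m jog '[[[0,0,0],[-0.1,-6,0],10]]'
python3 -m jog '[[[0,0,0],[-0.1,-6,0],10]]'
python3 -m jog '[[[0,0,0],[-0.1,-6,0],10]]'
python3 -m jog '[[[0,0,0],[-0.1,-6,0],10]]'
python3 -m jog '[[[0,0,0],[-0.1,-6,0],10]]'
python3 -m jog '[[[0,0,0],[-0.1,-6,0],10]]'
} | python3 f.py
```

```text
t5.40 s-77.2 across509.9 z68.7 F-1.9 Fx-4.8 Fz3.2
t5.52 s-71.3 across509.9 z68.6 F-0.9 Fx-4.6 Fz3.4
t5.65 s-65.2 across509.9 z68.7 F-0.9 Fx-4.0 Fz2.7
t5.78 s-59.2 across509.8 z68.6 F-1.5 Fx-4.4 Fz3.4
t5.90 s-53.2 across509.8 z68.6 F-2.9 Fx-4.2 Fz3.8
t6.02 s-47.2 across509.8 z68.6 F-1.7 Fx-4.9 Fz2.8
t6.15 s-41.2 across509.9 z68.7 F-1.8 Fx-4.8 Fz3.2
t6.28 s-35.2 across509.8 z68.6 F-2.0 Fx-3.8 Fz3.0
t6.40 s-29.2 across509.8 z68.6 F-1.7 Fx-4.1 Fz2.9
t6.52 s-23.4 across509.8 z68.6 F-3.4 Fx-3.8 Fz2.1
t6.65 s-18.6 across509.8 z68.7 F-9.8 Fx-2.9 Fz1.9
t6.78 s-13.6 across509.7 z68.7 F-13.4 Fx-3.7 Fz1.6
t6.90 s-7.4 across509.8 z68.7 F-11.0 Fx-2.3 Fz2.7
```

```bash
{ python3 -m jog '[[[0,0,0],[-0.1,-3,0],10]]'
python3 -m jog '[[[0,0,0],[-0.1,-3,0],10]]'
python3 -m jog '[[[0,0,0],[-0.1,-3,0],10]]'
python3 -m jog '[[[0,0,0],[-0.1,-3,0],10]]'
python3 -m jog '[[[0,0,0],[-0.1,-3,0],10]]'
python3 -m jog '[[[0,0,0],[-0.1,-3,0],10]]'
python3 -m jog '[[[0,0,0],[-0.1,-3,0],10]]'
python3 -m jog '[[[0,0,0],[-0.1,-3,0],10]]'
python3 -m jog '[[[0,0,0],[0,0,0],10]]'
} | python3 f.py
```

```text
t7.02 s-3.2 across509.7 z68.7 F-5.1 Fx-2.3 Fz0.8
t7.15 s0.2 across509.7 z68.7 F-2.1 Fx-1.4 Fz2.3
t7.28 s3.7 across509.7 z68.7 F-2.0 Fx-0.1 Fz0.1
t7.40 s6.8 across509.6 z68.6 F-2.0 Fx0.4 Fz-1.0
t7.52 s9.7 across509.5 z68.7 F-2.0 Fx3.2 Fz-1.7
t7.65 s12.6 across509.5 z68.7 F-1.5 Fx4.2 Fz-3.6
t7.78 s15.6 across509.5 z68.7 F-2.0 Fx5.9 Fz-3.9
t7.90 s18.6 across509.5 z68.7 F-1.1 Fx6.1 Fz-3.4
t8.02 s18.9 across509.5 z68.7 F0.2 Fx6.1 Fz-4.1
```

```bash
{ python3 -m jog '[[[0,0,0],[0.3,-1.5,0],10]]'
python3 -m jog '[[[0,0,0],[0.2,-1.5,0],10]]'
python3 -m jog '[[[0,0,0],[0,-1.5,0],10],[[0,0,0],[0,-1.5,0],10]]'
python3 -m jog '[[[0,0,0],[0,-1.5,0],10]]'
python3 -m jog '[[[0,0,0],[0,-1,0],10]]'
python3 -m jog '[[[0,0,0],[0,-1,0],10]]'
python3 -m jog '[[[0,0,0],[0,-0.5,0],10]]'
python3 -m jog '[[[0,0,0],[0,-0.5,0],10]]'
} | python3 f.py
```

```text
t8.15 s20.0 across509.5 z68.7 F-1.3 Fx4.0 Fz-1.8
t8.28 s21.5 across509.5 z68.7 F-1.8 Fx4.1 Fz-3.4
t8.52 s24.4 across509.5 z68.7 F-2.1 Fx4.9 Fz-5.2
t8.65 s26.0 across509.5 z68.7 F-1.3 Fx4.9 Fz-3.3
t8.78 s27.0 across509.5 z68.7 F-1.0 Fx4.5 Fz-3.9
t8.90 s28.0 across509.5 z68.7 F-1.7 Fx4.8 Fz-3.5
t9.02 s28.5 across509.5 z68.7 F-1.4 Fx4.6 Fz-4.1
t9.15 s28.9 across509.5 z68.7 F-0.5 Fx4.8 Fz-3.0
```

```bash
cat > chk.py <<'E'
import sys
from plant import state
s=state();p=s["position"];f=s["wrist_force"]
F=-.1336*f[0]+.991*f[1];print("s%.1f F%.1f"%(-.1336*p[0]+.991*p[1],F))
sys.exit(abs(F)>5.5)
E
python3 -m jog '[[[0,0,0],[0,-0.5,0],10],[[0,0,0],[0,-0.5,0],10]]' >j && python3 chk.py &&
python3 -m jog '[[[0,0,0],[0,-0.5,0],10],[[0,0,0],[0,-0.5,0],10]]' >j && python3 chk.py &&
python3 -m jog '[[[0,0,0],[0,-0.5,0],10],[[0,0,0],[0,-0.5,0],10]]' >j && python3 chk.py &&
python3 -m jog '[[[0,0,0],[0,-0.5,0],10],[[0,0,0],[0,-0.5,0],10]]' >j && python3 chk.py &&
python3 -m jog '[[[0,0,0],[0,-0.5,0],10],[[0,0,0],[0,-0.5,0],10]]' >j && python3 chk.py &&
python3 -m jog '[[[0,0,0],[0,-0.5,0],10],[[0,0,0],[0,-0.5,0],10]]' >j && python3 chk.py &&
python3 -m jog '[[[0,0,0],[0,-0.5,0],10],[[0,0,0],[0,-0.5,0],10]]' >j && python3 chk.py &&
python3 -m jog '[[[0,0,0],[0,-0.5,0],10],[[0,0,0],[0,-0.5,0],10]]' >j && python3 chk.py &&
python3 -m jog '[[[0,0,0],[0,-0.5,0],10],[[0,0,0],[0,-0.5,0],10]]' >j && python3 chk.py &&
python3 -m jog '[[[0,0,0],[0,-0.5,0],10],[[0,0,0],[0,-0.5,0],10]]' >j && python3 chk.py
```

```text
s29.9 F-1.8False
```

```bash
sed -i 's/sys.exit(.*/sys.exit(int(abs(F)>5.5))/' chk.py
python3 -m jog '[[[0,0,0],[0,-0.5,0],10],[[0,0,0],[0,-0.5,0],10]]' >j && python3 chk.py &&
python3 -m jog '[[[0,0,0],[0,-0.5,0],10],[[0,0,0],[0,-0.5,0],10]]' >j && python3 chk.py &&
python3 -m jog '[[[0,0,0],[0,-0.5,0],10],[[0,0,0],[0,-0.5,0],10]]' >j && python3 chk.py &&
python3 -m jog '[[[0,0,0],[0,-0.5,0],10],[[0,0,0],[0,-0.5,0],10]]' >j && python3 chk.py &&
python3 -m jog '[[[0,0,0],[0,-0.5,0],10],[[0,0,0],[0,-0.5,0],10]]' >j && python3 chk.py &&
python3 -m jog '[[[0,0,0],[0,-0.5,0],10],[[0,0,0],[0,-0.5,0],10]]' >j && python3 chk.py &&
python3 -m jog '[[[0,0,0],[0,-0.5,0],10],[[0,0,0],[0,-0.5,0],10]]' >j && python3 chk.py &&
python3 -m jog '[[[0,0,0],[0,-0.5,0],10],[[0,0,0],[0,-0.5,0],10]]' >j && python3 chk.py &&
python3 -m jog '[[[0,0,0],[0,-0.5,0],10],[[0,0,0],[0,-0.5,0],10]]' >j && python3 chk.py &&
python3 -m jog '[[[0,0,0],[0,-0.5,0],10],[[0,0,0],[0,-0.5,0],10]]' >j && python3 chk.py
```

```text
s30.9 F-1.9
s31.9 F-0.4
s32.9 F-1.1
s33.9 F-1.2
s34.9 F-2.2
s35.9 F-1.1
s36.9 F-1.9
s37.9 F-2.2
s38.9 F-1.8
s39.2 F-5.9
```

```bash
python3 -m jog '[[[0,0,0],[0,-0.4,0],10]]' |python3 f.py; python3 -m jog '[[[0,0,0],[0,0,0],10],[[0,0,0],[0,0,0],10]]' |python3 f.py;python3 -m jog '[[[0,0,0],[0,0,0],10]]' |python3 f.py
```

```text
t12.02 s39.3 across509.4 z68.7 F-6.9 Fx4.7 Fz-3.8
t12.28 s39.3 across509.5 z68.7 F-5.8 Fx4.3 Fz-4.1
t12.40 s39.3 across509.5 z68.7 F-5.3 Fx4.6 Fz-3.7
```

```bash
{ python3 -m jog '[[[0,0,0],[0,-0.3,0],10],[[0,0,0],[0,0,0],10],[[0,0,0],[0,0,0],10],[[0,0,0],[0,0,0],10]]'
python3 -m jog '[[[0,0,0],[0.2,2,0],10],[[0,0,0],[0.1,6,0],10],[[0,0,0],[0.1,6,0],10],[[0,0,0],[0.1,6,0],10],[[0,0,0],[0.1,6,0],10],[[0,0,0],[0.1,5,0],10],[[0,0,0],[0.1,3,0],10]]'
python3 -m jog '[[[0,0,0],[0,2,0],10]]'
python3 -m jog '[[[0,0,0],[0,2,0],10]]'
python3 -m jog '[[[0,0,0],[0,2,0],10]]'
python3 -m jog '[[[0,0,0],[0,2,0],10]]'
python3 -m jog '[[[0,0,0],[0,2,0],10]]'
python3 -m jog '[[[0,0,0],[0,2,0],10]]'
python3 -m jog '[[[0,0,0],[0,2,0],10]]'
python3 -m jog '[[[0,0,0],[0,2,0],10]]'
python3 -m jog '[[[0,0,0],[0,2,0],10]]'
python3 -m jog '[[[0,0,0],[0,2,0],10]]'
python3 -m jog '[[[0,0,0],[0,2,0],10]]'
python3 -m jog '[[[0,0,0],[0,2,0],10]]'
python3 -m jog '[[[0,0,0],[0,2,0],10]]'
python3 -m jog '[[[0,0,0],[0,2,0],10]]'
python3 -m jog '[[[0,0,0],[0,2,0],10]]'
python3 -m jog '[[[0,0,0],[0,2,0],10]]'
python3 -m jog '[[[0,0,0],[0,2,0],10]]'
} | python3 f.py
```

```text
t12.90 s39.3 across509.4 z68.7 F-6.9 Fx5.0 Fz-2.8
t13.78 s6.3 across509.6 z68.7 F2.3 Fx0.0 Fz0.1
t13.90 s4.4 across509.6 z68.7 F0.3 Fx-0.3 Fz-0.4
t14.02 s2.5 across509.7 z68.7 F1.3 Fx-1.6 Fz1.2
t14.15 s0.8 across509.7 z68.7 F4.5 Fx-1.0 Fz1.3
t14.28 s-0.9 across509.6 z68.7 F6.5 Fx-1.1 Fz1.7
t14.40 s-2.4 across509.6 z68.7 F8.6 Fx-0.7 Fz1.7
t14.52 s-3.9 across509.6 z68.7 F10.7 Fx-1.8 Fz1.6
t14.65 s-5.4 across509.6 z68.7 F13.8 Fx-0.8 Fz3.3
t14.78 s-7.2 across509.7 z68.7 F12.2 Fx-1.6 Fz3.4
t14.90 s-9.4 across509.7 z68.7 F12.2 Fx-0.5 Fz2.2
t15.02 s-11.4 across509.7 z68.7 F11.9 Fx-1.0 Fz2.6
t15.15 s-13.5 across509.7 z68.7 F11.5 Fx-1.1 Fz2.3
t15.28 s-15.7 across509.7 z68.7 F9.8 Fx-0.6 Fz1.7
t15.40 s-18.4 across509.7 z68.7 F5.9 Fx-0.5 Fz2.2
t15.52 s-20.9 across509.7 z68.7 F4.4 Fx-1.0 Fz0.5
t15.65 s-23.4 across509.7 z68.7 F2.8 Fx-1.2 Fz1.0
t15.78 s-25.8 across509.7 z68.7 F1.9 Fx-0.2 Fz0.8
t15.90 s-27.9 across509.7 z68.6 F1.9 Fx-1.3 Fz1.1
```

```bash
{ python3 -m jog '[[[0,0,0],[0,6,0],10],[[0,0,0],[0.1,6,0],10],[[0,0,0],[0.1,6,0],10],[[0,0,0],[0.1,6,0],10],[[0,0,0],[0,6,0],10],[[0,0,0],[0,6,0],10],[[0,0,0],[0,6,0],10],[[0,0,0],[0,6,0],10],[[0,0,0],[0,6,0],10]]'
python3 -m jog '[[[0,0,0],[0,6,0],10],[[0,0,0],[0,6,0],10],[[0,0,0],[0,6,0],10],[[0,0,0],[0,6,0],10],[[0,0,0],[0,6,0],10],[[0,0,0],[0,6,0],10],[[0,0,0],[0,6,0],10],[[0,0,0],[0,6,0],10],[[0,0,0],[0,6,0],10]]'
python3 -m jog '[[[0,0,0],[0,6,0],10],[[0,0,0],[0,6,0],10],[[0,0,0],[0,6,0],10],[[0,0,0],[0,6,0],10],[[0,0,0],[0,5,0],10],[[0,0,0],[0,3,0],10],[[0,0,0],[0,2,0],10]]'
} | python3 f.py
```

```text
t17.02 s-81.9 across509.9 z68.7 F1.7 Fx-0.9 Fz1.6
t18.15 s-135.9 across510.0 z68.7 F1.3 Fx3.6 Fz-1.7
t19.02 s-169.9 across510.1 z68.7 F1.6 Fx5.5 Fz-3.1
```

```bash
python3 -m jog '[[[0,0,0],[0.2,2,0],10],[[0,0,0],[0.2,2,0],10],[[0,0,0],[0,2,0],10],[[0,0,0],[0,1,0],10]]' >j && python3 chk.py &&
python3 -m jog '[[[0,0,0],[0,0.5,0],10],[[0,0,0],[0,0.5,0],10]]' >j && python3 chk.py &&
python3 -m jog '[[[0,0,0],[0,0.5,0],10],[[0,0,0],[0,0.5,0],10]]' >j && python3 chk.py &&
python3 -m jog '[[[0,0,0],[0,0.5,0],10],[[0,0,0],[0,0.5,0],10]]' >j && python3 chk.py &&
python3 -m jog '[[[0,0,0],[0,0.5,0],10],[[0,0,0],[0,0.5,0],10]]' >j && python3 chk.py &&
python3 -m jog '[[[0,0,0],[0,0.5,0],10],[[0,0,0],[0,0.5,0],10]]' >j && python3 chk.py &&
python3 -m jog '[[[0,0,0],[0,0.5,0],10],[[0,0,0],[0,0.5,0],10]]' >j && python3 chk.py &&
python3 -m jog '[[[0,0,0],[0,0.5,0],10],[[0,0,0],[0,0.5,0],10]]' >j && python3 chk.py &&
python3 -m jog '[[[0,0,0],[0,0.5,0],10],[[0,0,0],[0,0.5,0],10]]' >j && python3 chk.py &&
python3 -m jog '[[[0,0,0],[0,0.5,0],10],[[0,0,0],[0,0.5,0],10]]' >j && python3 chk.py &&
python3 -m jog '[[[0,0,0],[0,0.5,0],10],[[0,0,0],[0,0.5,0],10]]' >j && python3 chk.py &&
python3 -m jog '[[[0,0,0],[0,0.5,0],10],[[0,0,0],[0,0.5,0],10]]' >j && python3 chk.py &&
python3 -m jog '[[[0,0,0],[0,0.5,0],10],[[0,0,0],[0,0.5,0],10]]' >j && python3 chk.py &&
python3 -m jog '[[[0,0,0],[0,0.5,0],10],[[0,0,0],[0,0.5,0],10]]' >j && python3 chk.py &&
python3 -m jog '[[[0,0,0],[0,0.5,0],10],[[0,0,0],[0,0.5,0],10]]' >j && python3 chk.py
```

```text
s-176.6 F1.7
s-177.5 F1.3
s-178.5 F1.4
s-179.5 F1.5
s-180.5 F1.0
s-181.5 F1.8
s-182.5 F1.5
s-183.5 F1.1
s-184.5 F2.2
s-185.5 F1.0
s-186.5 F1.5
s-187.5 F1.9
s-188.5 F1.8
s-189.5 F2.3
s-190.3 F2.8
```

```bash
python3 -m jog '[[[0,0,0],[0,0.5,0],10]]' >j && python3 chk.py &&
python3 -m jog '[[[0,0,0],[0,0.5,0],10]]' >j && python3 chk.py && python3 -m jog '[[[0,0,0],[0,0.5,0],10]]' >j && python3 chk.py; python3 -m jog '[[[0,0,0],[0,0,0],10],[[0,0,0],[0,0,0],10]]' |python3 f.py
```

```text
s-190.5 F4.4
s-190.5 F6.6
t23.52 s-190.6 across510.1 z68.7 F5.0 Fx6.1 Fz-1.1
```

```bash
{ python3 -m jog '[[[0,0,0],[0,0.4,0],10],[[0,0,0],[0,0,0],10],[[0,0,0],[0,0,0],10],[[0,0,0],[0,0,0],10]]'
python3 -m jog '[[[0,0,0],[0,-3,0],10],[[0,0,0],[0,-6,0],10],[[0,0,0],[0,-6,0],10],[[0,0,0],[0,-6,0],10],[[0,0,0],[0,-6,0],10],[[0,0,0],[0,-6,0],10],[[0,0,0],[0,-6,0],10],[[0,0,0],[0,-6,0],10],[[0,0,0],[0,-6,0],10],[[0,0,0],[0,-6,0],10],[[0,0,0],[0,-6,0],10],[[0,0,0],[0,-6,0],10]]'
python3 -m jog '[[[0,0,0],[-0.1,-6,0],10],[[0,0,0],[-0.1,-6,0],10],[[0,0,0],[-0.1,-6,0],10],[[0,0,0],[-0.1,-6,0],10],[[0,0,0],[-0.1,-6,0],10],[[0,0,0],[-0.1,-6,0],10],[[0,0,0],[-0.1,-6,0],10],[[0,0,0],[-0.1,-6,0],10],[[0,0,0],[0,-6,0],10],[[0,0,0],[0,-6,0],10],[[0,0,0],[0,-6,0],10],[[0,0,0],[0,-6,0],10]]'
python3 -m jog '[[[0,0,0],[0,-6,0],10],[[0,0,0],[0,-6,0],10],[[0,0,0],[0,-4,0],10]]'
python3 -m jog '[[[0,0,0],[0,-2,0],10]]'
python3 -m jog '[[[0,0,0],[0,-2,0],10]]'
python3 -m jog '[[[0,0,0],[0,-2,0],10]]'
python3 -m jog '[[[0,0,0],[0,-2,0],10]]'
python3 -m jog '[[[0,0,0],[0,-2,0],10]]'
} | python3 f.py
```

```text
t24.02 s-190.6 across510.1 z68.7 F6.5 Fx5.8 Fz-0.8
t25.52 s-122.4 across510.0 z68.7 F-1.1 Fx3.8 Fz-2.3
t27.02 s-50.5 across509.7 z68.7 F-1.2 Fx4.3 Fz-3.3
t27.40 s-34.5 across509.6 z68.7 F-1.2 Fx3.6 Fz-2.2
t27.52 s-32.6 across509.7 z68.7 F-1.4 Fx3.8 Fz-2.6
t27.65 s-30.8 across509.6 z68.7 F-0.8 Fx4.1 Fz-2.1
t27.78 s-28.9 across509.7 z68.7 F-0.3 Fx4.5 Fz-2.4
t27.90 s-26.8 across509.7 z68.7 F-2.1 Fx3.6 Fz-1.6
t28.02 s-24.8 across509.6 z68.7 F-1.9 Fx3.4 Fz-1.9
```

Plenty of time is left, so I'll sweep the spot slowly at 2 mm per row in this direction to compare with the slow return pass.

```bash
{ 
python3 -m jog '[[[0,0,0],[0,-2,0],10]]'
python3 -m jog '[[[0,0,0],[0,-2,0],10]]'
python3 -m jog '[[[0,0,0],[0,-2,0],10]]'
python3 -m jog '[[[0,0,0],[0,-2,0],10]]'
python3 -m jog '[[[0,0,0],[0,-2,0],10]]'
python3 -m jog '[[[0,0,0],[0,-2,0],10]]'
python3 -m jog '[[[0,0,0],[0,-2,0],10]]'
python3 -m jog '[[[0,0,0],[0,-2,0],10]]'
python3 -m jog '[[[0,0,0],[0,-2,0],10]]'
python3 -m jog '[[[0,0,0],[0,-2,0],10]]'
python3 -m jog '[[[0,0,0],[0,-2,0],10]]'
python3 -m jog '[[[0,0,0],[0,-2,0],10]]'
python3 -m jog '[[[0,0,0],[0,-2,0],10]]'
python3 -m jog '[[[0,0,0],[0,-2,0],10]]'
} | python3 f.py
```

```text
t28.15 s-23.1 across509.7 z68.7 F-4.2 Fx3.5 Fz-2.2
t28.28 s-21.5 across509.7 z68.7 F-5.8 Fx2.6 Fz-1.5
t28.40 s-20.0 across509.7 z68.7 F-9.3 Fx2.7 Fz-2.5
t28.52 s-18.6 across509.7 z68.7 F-12.1 Fx2.0 Fz-2.5
t28.65 s-17.0 across509.7 z68.8 F-12.5 Fx2.0 Fz-3.3
t28.78 s-15.0 across509.6 z68.7 F-11.3 Fx2.6 Fz-1.5
t28.90 s-12.9 across509.6 z68.7 F-12.2 Fx2.8 Fz-1.5
t29.02 s-10.9 across509.7 z68.7 F-12.1 Fx2.0 Fz-1.2
t29.15 s-8.7 across509.7 z68.7 F-9.6 Fx2.4 Fz-1.6
t29.28 s-6.4 across509.6 z68.7 F-7.5 Fx2.6 Fz-1.5
t29.40 s-3.8 across509.6 z68.7 F-5.0 Fx3.6 Fz-1.6
t29.52 s-1.4 across509.6 z68.7 F-4.4 Fx2.3 Fz-0.8
t29.65 s1.1 across509.6 z68.7 F-1.5 Fx2.2 Fz-0.7
t29.78 s3.4 across509.6 z68.7 F-1.2 Fx1.7 Fz0.3
```

```bash
{ 
python3 -m jog '[[[0,0,0],[0,2,0],10],[[0,0,0],[0,2,0],10],[[0,0,0],[0,2,0],10],[[0,0,0],[0,2,0],10],[[0,0,0],[0,2,0],10],[[0,0,0],[0,2,0],10],[[0,0,0],[0,2,0],10]]'
python3 -m jog '[[[0,0,0],[0,1,0],10]]'
python3 -m jog '[[[0,0,0],[0,0,0],10],[[0,0,0],[0,0,0],10]]'
} | python3 f.py
```

```text
t30.65 s-8.6 across509.6 z68.7 F12.2 Fx1.8 Fz2.0
t30.78 s-9.7 across509.7 z68.7 F10.2 Fx1.1 Fz1.8
t31.02 s-10.2 across509.7 z68.7 F9.4 Fx2.0 Fz1.3
```

```bash
{ 
python3 -m jog '[[[0,0,0],[0,1.5,0],10],[[0,0,0],[0,0,0],10]]'
python3 -m jog '[[[0,0,0],[0,-1,0],10],[[0,0,0],[0,0,0],10]]'
python3 -m jog '[[[0,0,0],[0,0,0],60],[[0,0,0],[0,0,0],60],[[0,0,0],[0,0,0],60],[[0,0,0],[0,0,0],60],[[0,0,0],[0,0,0],60],[[0,0,0],[0,0,0],60]]'
} | python3 f.py; python3 -c "
from plant import *
print(state()['opening'])"
```

```text
t31.28 s-11.8 across509.7 z68.7 F7.5 Fx1.8 Fz1.6
t31.52 s-11.8 across509.7 z68.7 F4.4 Fx0.2 Fz1.6
t32.28 s-12.3 across509.8 z68.7 F0.3 Fx-0.8 Fz-0.2
59.77059746141418
```

Released; now lifting straight up, then a check with the top camera.

```bash
python3 -m jog '[[[0,0,0],[0,0,-15],60],[[0,0,0],[0,0,-30],60],[[0,0,0],[0,0,-40],60],[[0,0,0],[0,0,-40],60],[[0,0,0],[-30,0,-20],60],[[0,0,0],[-45,0,0],60],[[0,0,0],[-45,0,0],60],[[0,0,0],[0,0,0],60],[[0,0,0],[0,0,0],60]]' | python3 f.py
python3 - <<'E'
from h import *
import cv2
cv2.imwrite("pics/top1.png",read_camera("top")[:,:,::-1])
# expected handle at s=-11.5, across 509.7
p=np.array([-.1336*-11.5+.991*509.7,.991*-11.5+.1336*509.7,106]);c=camera_info("top");q=c["R"]@p+c["t"];print((c["camera_matrix"]@q/q[2])[:2])
E
```

```text
t33.40 s-11.9 across390.5 z214.8 F-0.7 Fx1.4 Fz0.1
[296.35324927 302.22474835]
```

View pics/top1.png

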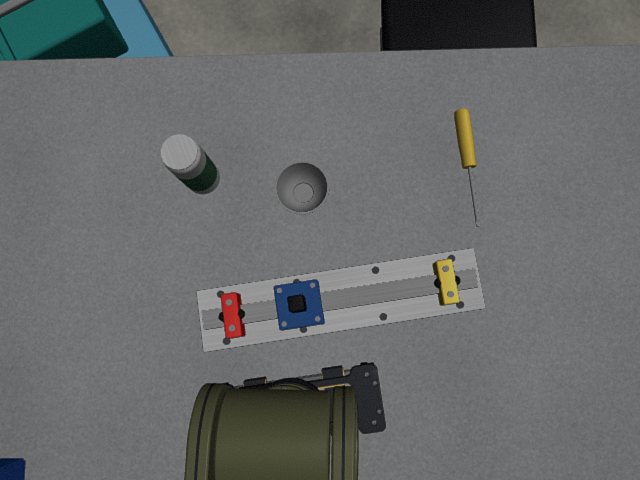

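The handle is at about (297,303), where (296,302) was expected. The carriage is released on the tight spot, the gripper is clear, and the other objects haven't moved.

```bash
python3 -c "
from plant import *
print(hand_in())"
```

```text
the job is handed in; nothing more can be done
None
```

I rested the carriage gently on the red stop and then the yellow (about 5 N each, estimated from wrist force), left it released on the tight spot about 50 mm short of red contact, and handed the job in at about 33 s; no verdict was shown.

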